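# Hang up the dust cap and press a greaser onto a tilted nipple

### The arm

A 7-joint arm with a two-finger parallel gripper is mounted at the origin on a cart in front of the work surface, level with it; the furniture and walls round the work are solid. World frame = base frame: x ahead of the robot, y to its left, z up, the work surface at z = 0. Lengths are in m, angles in rad, forces in N, time in s.
With the tool pointing down it reaches from about 0.35 to 0.9 m from the base axis. Payload 8.1 kg.
Tool frame: the origin (TCP) lies at the centre of the arm's flange, where the gripper is bolted on; the fingertips stand 178 mm ahead of it and the grasp point (between the pads) lies 159 mm ahead of it; z points along the fingers, y is the direction in which the jaws open and shut (so a half turn about z gives the same grasp; the last joint's range is limited). The gripper opens to 92 mm and grips with 3 to 60 N. Pads are 19 mm wide; open, the fingers measure 130 mm over their backs; the gripper's body (75 mm by 190 mm) begins 47 mm behind the grasp point.
Start: joints at [1.157, 0.434, 0.025, 1.573, -0.012, 1.134, -0.075], TCP at [0.191, -0.595, 0.405] pointing down, gripper open.
Joint ranges: [-2.62, 2.62], [-0.44, 2.09], [-1.27, 1.32], [0.08, 2.57], [-1.32, 4.46], [0.12, 2], [-2.74, 2.74]. Speed limits (rad/s): [2.22, 2.22, 3.01, 3.01, 3.14, 3.14, 3.14].

### API

Orientations are given as a rotation vector (axis times angle).
In Python, from cell import arm gives the robot as it stands. The module is installed in compiled form; this text tells all that it offers.
- The arm moves only by the tool move_arm, never from a script. Its argument "steps" is a list of rows, each a list of 4 numbers: the shift along the tool's x, y, z in mm, then the turn about the tool's z in rad. In form: [[x, y, z, twist], ...]. A call has 1 to 20 rows; each row is the pose to reach, as a shift and turn from the pose commanded when the call began, along the tool's axes at that moment; what a row does not reach only later rows make up. A row lasts 1/8 s, in which the tool goes at most 62.5 mm and 10.7 degrees, less where a joint would pass 70% of its speed; a pose out of reach is approached as far as the arm can. A call with a gripper value outside its range is refused whole. "grip" is the finger opening in mm, from 0 to 91.8, set as the call begins (left out, the last holds). The fingers move at their own pace and stop on an object; "grip_force" is the grip in N (left out, the last holds). Time passes only in rows, so rows that repeat a pose let the fingers close. It gives the time, the measured TCP pose, the force and the opening at its end, in the units of the state.
- arm.observe(): the state, without advancing time (a new reading comes with each control period).
- arm.get_image(name): name is "scene" or "top" or "wrist"; returns the picture (420x560x3 uint8, red, green, blue); there is no depth.
- arm.camera_info(name): a dict with "mtx" (3x3 intrinsics, pixels), "pose" (4x4, takes a point from camera to world coordinates); the wrist camera has in their place "T_tool_cam" (4x4, takes a point from camera to tool coordinates, whose origin is the TCP and whose axes are the flange's). Camera axes: x right, y down, z forward; pixel columns grow to the right and rows downward; lengths in m; the calibration is good to about 2 mm. A picture is of the moment at which its call begins: read the wrist's pose just before it. camera_info takes no time and is no camera call.
- arm.sign_off(): hands the job in, once; it reports no verdict.
The state is a dict: "clock": time; "joints": joint angles; "dq": joint speeds; "joint_efforts": joint torques, N m; "position": TCP position; "ee_rot": TCP orientation; "force": force on the tool from outside, world axes, zero at the start; "ft_torque": the same for the moment, N m; "width": opening from 0.0 (shut) to 1.0 (fully open).
Only numpy, scipy, OpenCV 4.12 (cv2) and the standard library are available. Lean on these libraries where they do the work, as an engineer would, in place of code of your own. Each camera call takes 0.05 s, during which the arm holds its last target.

### The job

Pull the dust cap off the bearing's tilted grease nipple and hang it by the slot in its handle on the hook of the stand, then let go of it. Then take the greaser, press it squarely, in line with the nipple, onto the nipple until it snaps over the head, and push on until its grip sleeve is well in against the spring. Finish like that, still gripping the greaser and holding it pressed against its spring; leave the tape measure, the stack of steel strips beside the work and the try square where they are.

Things in the scene. Friction and masses are not known exactly. Their poses are not given: they have to be found in the camera images.
- bearing_block: Grey painted pillow-block bearing fixed to the table (base 46 x 136 x 16 mm, round housing 72 mm across, top at 76 mm; a 26 mm shaft stub 40 mm above the table sticks out 19 mm from its front). Origin: centre of its underside; its front, where the nipple leans, is its -x side; z up.
- nipple: Steel button-head grease nipple on the bearing's top, leaning 30 deg to the bearing's front. Origin: tip of its head, about 107 mm above the table; z points out along its axis, x lies in the plane of the lean. Head: cone from 6 mm diameter at the tip to 16 mm at 9 mm below, 16 mm to 12 mm below, then an 11 mm neck, a 16 mm collar from 23 mm below. At the start the dust cap covers it.
- dust_cap: Loose cap, 90 g: black cup, 25 mm diameter, 32 mm long (bore 19 mm, 26 mm deep), topped by an upright aluminium plate 9 mm thick (x), 60 mm wide (y), with a slot through it along x, 44 mm wide, from 37 to 73 mm (78 in the middle) above the origin; solid bar above, to 106.5 mm. Origin: centre of the cup's mouth, z to the handle. Starts on the nipple, z along the nipple's; pulls off freely along it.
- cap_slot (a point): Middle of the upper edge of the slot of the dust cap's handle, 78 mm above the cap's origin on its axis: the place that rests on the hook. Axes as the dust cap's.
- cap_grip (a point): Place to pinch the dust cap: middle of the solid bar of its handle, 97 mm above the cap's origin on its axis; pinch across the 9 mm thickness (cap's x). Fingertips may reach 19 mm further down before they cover the slot. Axes as the dust cap's.
- hook_stand: Dark steel hook stand fixed to the table: round foot of 100 mm diameter, 16 mm post 165 mm tall, and an 8 mm round bar that leaves the post towards the stand's -x, level with its axis 145 mm above the table from the post out to x = -73 mm, then bends up to the tip. Origin: centre of the foot's underside; z up.
- hook_tip (a point): Upturned tip of the hook, 89 mm out from the post's axis along the stand's -x and 158 mm above the table (13 mm above the axis of the level bar). Axes as the stand's.
- greaser: Push greaser, 0.3 kg, 151 mm tall, standing on its mouth. Round grip sleeve of 30 mm diameter, 52 to 146 mm above the origin; below it a 33 mm nozzle, 40 mm at the mouth, bore 22 mm wide and 19.5 mm deep, 30 mm at the mouth. Origin (fixed to the sleeve): centre of the mouth, spring not pressed; z up the sleeve. Jaws in the bore snap under the nipple's head 18 to 20 mm past its tip, at 6 to 12 N.
- greaser_nozzle (a joint): How far the nozzle is pushed up into the grip sleeve against its spring: 0 as it stands, 0.015 m fully in. The spring pushes with 4.5 N at 0 and 11 N at 0.015.
- nozzle_seat (a point): Bottom of the nozzle's bore, on the axis, 19.5 mm from the mouth (moves with the nozzle); it lies on the nipple's tip when the nozzle has snapped home. Axes as the greaser's.
- tape_measure: Yellow tape measure standing on the table, 36 x 68 x 62 mm; a bystander.
- strip_stack: Small stack of dark steel strips on the table, 122 x 38 x 24 mm, one piece, the stack nearest the work; a bystander.
- try_square: Try square with a black stock lying on the table, 110 x 171 x 23 mm; a bystander.

How it is judged:
On the way, in this order (a step that is already met when the one before it is completed fails the run):
1. the dust cap hangs by its slot on the hook, let go and at rest (z of cap_slot in the frame of hook_stand between 0.13 and 0.165 m and x of cap_slot in the frame of hook_stand between -0.1 and -0.005 m and y of cap_slot in the frame of hook_stand between -0.03 and 0.03 m and height (world z) of dust_cap above 0.04 m and contact force between dust_cap and hook_stand above 0.3 N and contact force between dust_cap and the fingers below 0.05 N and linear speed of dust_cap below 0.1 m/s), for 0.2 s.
2. the greaser has snapped home on the nipple (angle between the z axis of greaser and the z axis of nipple, either way round below 0.15 rad and z of nozzle_seat in the frame of nipple between -0.003 and 0.0025 m and x of nozzle_seat in the frame of nipple between -0.005 and 0.005 m and y of nozzle_seat in the frame of nipple between -0.005 and 0.005 m), for 0.2 s.
At the end, for the whole second after the job is handed in: Cap hanging by its slot on the hook, off the table; greaser snapped home on the nipple (bore's bottom within 2.5 mm of the nipple's tip along its axis, 5 mm sideways, axes within 0.15 rad), gripped by the fingers (over 3 N), pushed in against its spring by over 7 mm, over 4 N on the nipple (all of step 2 and z of cap_slot in the frame of hook_stand between 0.13 and 0.165 m and x of cap_slot in the frame of hook_stand between -0.1 and -0.005 m and y of cap_slot in the frame of hook_stand between -0.03 and 0.03 m and height (world z) of dust_cap above 0.04 m and contact force between dust_cap and hook_stand above 0.3 N and value of joint greaser_nozzle above 0.007 m and contact force between greaser and nipple above 4 N and contact force between greaser and the fingers above 3 N); the arm keeps its last pose, push and grip.
It fails at once if a bystander (tape measure, strip stack or try square) is moved more than 3 cm (distance of any of tape_measure, strip_stack, try_square from where it was at the start of the episode above 0.03 m).
It also fails if it takes over 58 s, if anything falls off the work surface, if the arm or the gripper's body presses on something with over 40 N, if the wrist force passes 120 N, or if a joint passes its speed limit or range.

## Working session

There is one attempt and no reset: what is moved stays moved. The work goes in short steps, Python scripts to look and compute and a tool call to move; the robot and the scene stay as the last step left them, time stands still between calls to the robot, and variables do not carry over. Pictures are saved under pics/ and viewed, and the job is handed in when it is done.

Besides the shell and the picture viewer there is one more tool, called after ">>>" as name(argument=value, ...), one argument or row to a line, values as JSON. move_arm: Moves the arm, as the interface text tells. Its arguments: {"type":"object","properties":{"steps":{"type":"array"},"grip":{"type":"number"},"grip_force":{"type":"number"}},"required":["steps"]}

```bash
mkdir -p pics; python3 - <<'E'
from cell import arm
import cv2, numpy as np
np.set_printoptions(precision=4,suppress=True)
print(arm.observe())
for n in ["scene","top","wrist"]:
    im=arm.get_image(n); cv2.imwrite(f"pics/{n}0.png",im[:,:,::-1]); print(n,arm.camera_info(n))
E
```

```text
{'clock': 0.0, 'joints': array([ 1.1574,  0.4352,  0.025 ,  1.5741, -0.0116,  1.134 , -0.0751]), 'dq': array([ 0.0003, -0.0006, -0.0007,  0.0004,  0.0008,  0.0012, -0.0002]), 'joint_efforts': array([  0.0001, -66.7839,   0.9852, -31.4456,  -0.0605,   0.0429,
         0.0001]), 'position': array([ 0.191 , -0.5949,  0.404 ]), 'ee_rot': array([-3.1023, -0.4859,  0.0006]), 'force': array([ 0.0626,  0.2579, -0.6615]), 'ft_torque': array([ 0.0322, -0.0084,  0.0159]), 'width': 1.000914752738683}
scene {'mtx': array([[542.0391,   0.    , 281.1898],
       [  0.    , 542.0391, 210.5315],
       [  0.    ,   0.    ,   1.    ]]), 'pose': array([[-0.7276, -0.5247,  0.442 , -0.059 ],
       [-0.6859,  0.5673, -0.4557,  0.5277],
       [-0.0116, -0.6347, -0.7726,  1.2178],
       [ 0.    ,  0.    ,  0.    ,  1.    ]])}
top {'mtx': array([[398.4724,   0.    , 281.9412],
       [  0.    , 398.4724, 207.0192],
       [  0.    ,   0.    ,   1.    ]]), 'pose': array([[-0.025 , -0.98  ,  0.1974,  0.3861],
       [-0.9997,  0.0238, -0.0086, -0.1129],
       [ 0.0037, -0.1975, -0.9803,  0.9932],
       [ 0.    ,  0.    ,  0.    ,  1.    ]])}
wrist {'mtx': array([[355.6807,   0.    , 272.7927],
       [  0.    , 355.6807, 204.7594],
       [  0.    ,   0.    ,   1.    ]]), 'T_tool_cam': array([[-0.0008, -0.9658, -0.2591,  0.0688],
       [ 1.    , -0.0007, -0.0004, -0.0006],
       [ 0.0002, -0.2591,  0.9658,  0.02  ],
       [ 0.    ,  0.    ,  0.    ,  1.    ]])}
```

View pics/scene0.png

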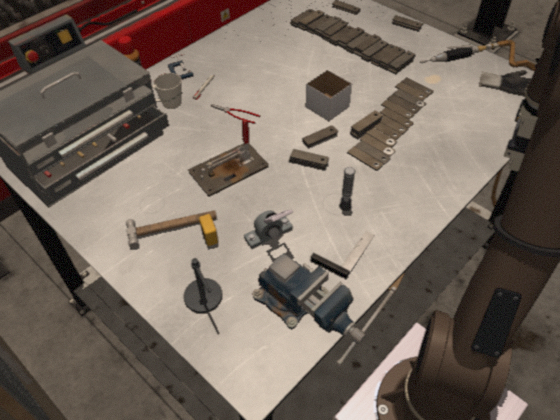

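View pics/top0.png

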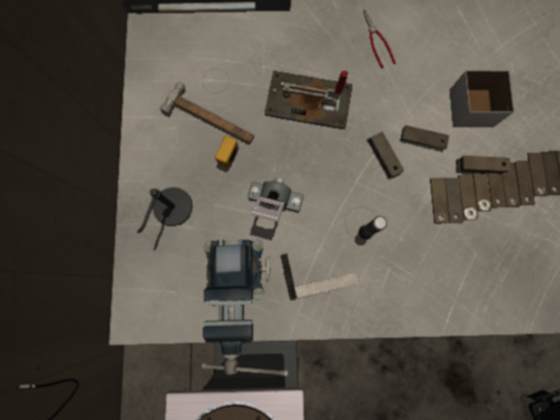

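View pics/wrist0.png

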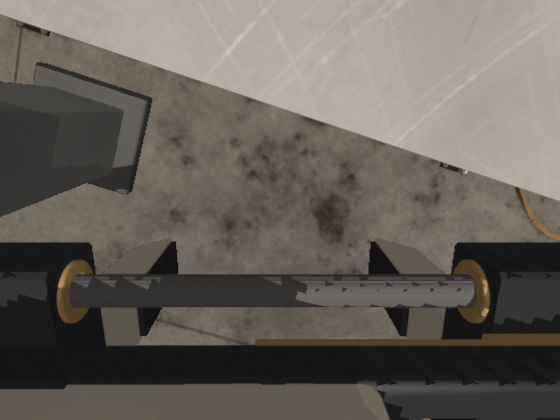

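```bash
python3 - <<'E'
import cv2
im=cv2.imread("pics/top0.png")
cv2.imwrite("pics/t1.png",cv2.resize(im[150:350,110:310],(800,800),interpolation=cv2.INTER_CUBIC)[:600])
cv2.imwrite("pics/t2.png",cv2.resize(im[190:310,260:400],(700,600),interpolation=cv2.INTER_CUBIC))
im=cv2.imread("pics/scene0.png")
cv2.imwrite("pics/s1.png",cv2.resize(im[190:350,170:370],(750,600),interpolation=cv2.INTER_CUBIC))
E
```

```text
(no output)
```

View pics/t1.png

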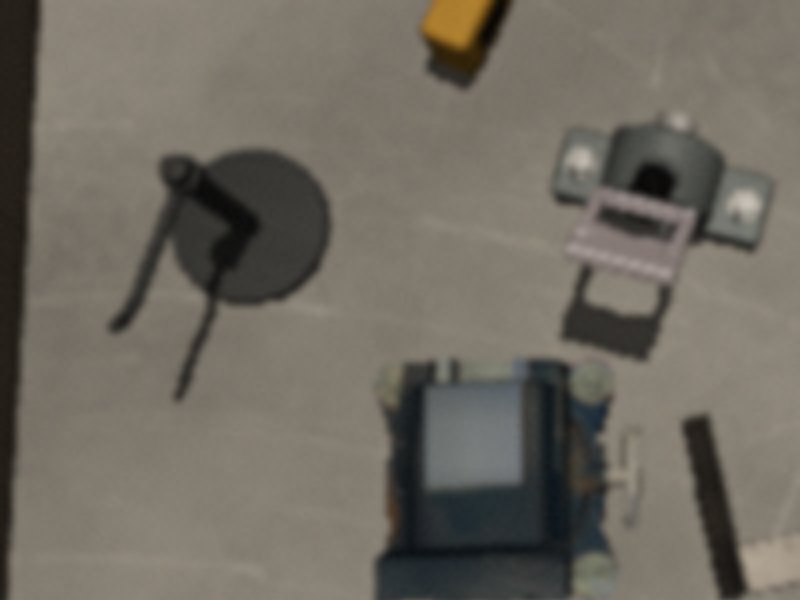

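View pics/t2.png

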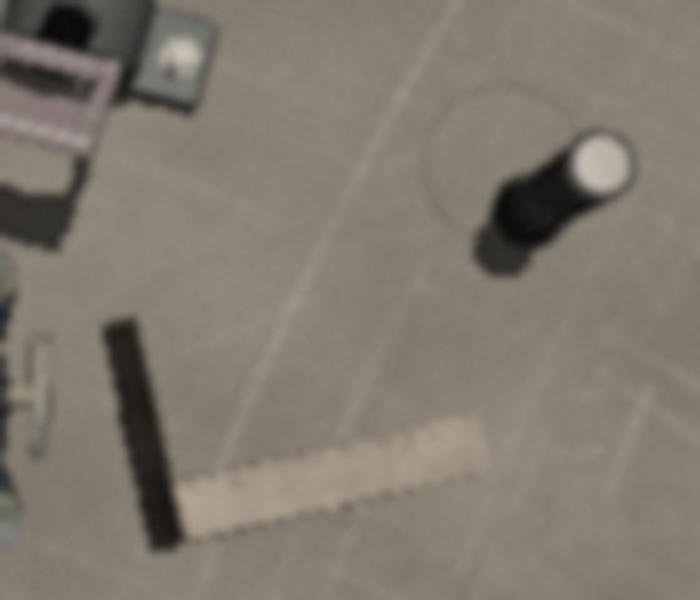

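View pics/s1.png

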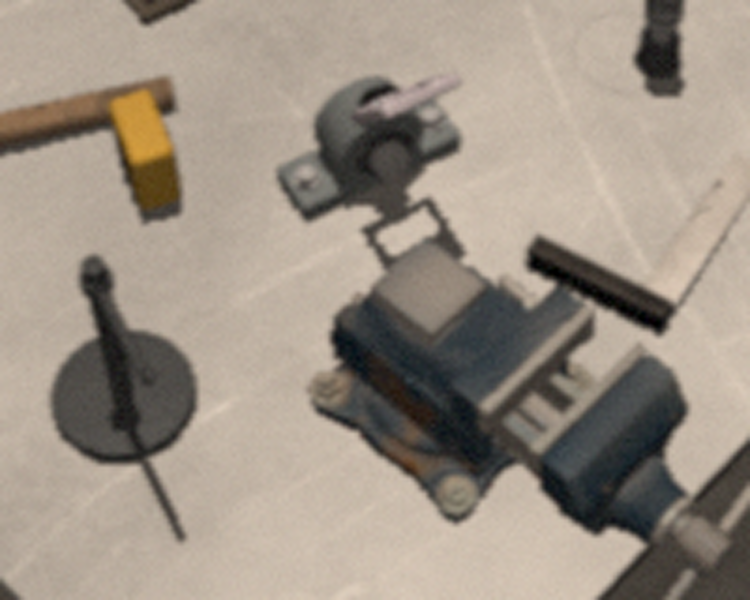

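```bash
cat > h.py <<'E'
import numpy as np, cv2
from cell import arm
from scipy.spatial.transform import Rotation as R
np.set_printoptions(precision=4,suppress=True)
def cam(n):
    c=arm.camera_info(n)
    if n=="wrist":
        s=arm.observe();T=np.eye(4);T[:3,:3]=R.from_rotvec(s['ee_rot']).as_matrix();T[:3,3]=s['position']
        return c['mtx'],T@c['T_tool_cam']
    return c['mtx'],c['pose']
def plane(C,uv,z):
    K,P=C; d=P[:3,:3]@np.linalg.inv(K)@np.array([uv[0],uv[1],1.]); o=P[:3,3]
    return o+d*(z-o[2])/d[2]
def ray(C,uv):
    K,P=C; d=P[:3,:3]@np.linalg.inv(K)@np.array([uv[0],uv[1],1.]);return P[:3,3],d/np.linalg.norm(d)
def proj(C,p):
    K,P=C; q=np.linalg.inv(P)@np.r_[p,1]; q=K@q[:3]; return q[:2]/q[2]
def tri(rs):
    A=0;b=0
    for o,d in rs:
        M=np.eye(3)-np.outer(d,d);A=A+M;b=b+M@o
    x=np.linalg.solve(A,b); return x,[np.linalg.norm((np.eye(3)-np.outer(d,d))@(x-o)) for o,d in rs]
E
python3 - <<'E'
from h import *
T=cam("top");S=cam("scene")
t=lambda u,v:(u/4+110-.375,v/4+150-.375)
t2=lambda u,v:(u/5+260-.4,v/5+190-.4)
s=lambda u,v:(u/3.75+170-.37,v/3.75+190-.37)
print("foot",plane(T,t(253,226),.008),plane(S,s(125,395),.008))
print("posttop",plane(T,t(181,170),.165), tri([ray(T,t(181,170)),ray(S,s(95,262))]))
print("hooktip",plane(T,t(118,325),.158))
a=plane(T,t(580,163),.016);b=plane(T,t(745,208),.016);print("pads",a,b,(a+b)/2,np.linalg.norm(a-b))
y=(a-b)[:2]/np.linalg.norm((a-b)[:2]); yaw=np.arctan2(-y[0],y[1]);print("yaw",yaw)
print("greaser top",plane(T,t2(602,163),.151), plane(T,t2(500,252),.0))
# base corners
for p in [(575,128),(553,195),(772,180),(750,245)]: print(plane(T,t(*p),.016))
# cap: top edge
for p in [(568,250),(672,278)]: print("bar",plane(T,t(*p),.107+.0))
print("tape",plane(T,t(475,30),.062)," square",plane(T,t(697,418),.02))
E
```

```text
foot [0.5934 0.1533 0.008 ] [0.5881 0.1544 0.008 ]
posttop [0.5918 0.1501 0.165 ] (array([0.5924, 0.1511, 0.1615]), [np.float64(0.0003735456924856654), np.float64(0.00037354569248562345)])
hooktip [0.5102 0.1824 0.158 ]
pads [ 0.6273 -0.0536  0.016 ] [ 0.5958 -0.1567  0.016 ] [ 0.6115 -0.1051  0.016 ] 0.10781718935868792
yaw -0.2968211260087051
greaser top [ 0.5174 -0.3293  0.151 ] [ 0.4971 -0.3137  0.    ]
[ 0.6502 -0.0507  0.016 ]
[ 0.607  -0.0364  0.016 ]
[ 0.6134 -0.1743  0.016 ]
[ 0.5721 -0.1591  0.016 ]
bar [ 0.5544 -0.0517  0.107 ]
bar [ 0.5369 -0.1102  0.107 ]
tape [0.7011 0.0068 0.062 ]  square [ 0.465  -0.1231  0.02  ]
```

```bash
python3 - <<'E'
from h import *
T=cam("top");S=cam("scene")
t=lambda u,v:(u/4+110-.375,v/4+150-.375)
s=lambda u,v:(u/3.75+170-.37,v/3.75+190-.37)
for a,b in [((672,278),(460,82)),((568,250),(375,118)),((473,435),(433,290)),((428,385),(433,245)),((520,485),(435,332))]:
    print(tri([ray(T,t(*a)),ray(S,s(*b))]))
for p in [(568,250),(672,278),(620,264)]: print("bar",plane(T,t(*p),.177))
s0=arm.observe();print(R.from_rotvec(s0['ee_rot']).as_matrix())
# predicted bar top if nipple axis through bearing centre at z0
yaw=-.288;x=np.array([np.cos(yaw),np.sin(yaw),0]);n=-.5*x+np.array([0,0,.866])
print(R.from_matrix(np.c_[x,[x[1],-x[0],0],[0,0,-1]]).as_rotvec())
# bearing centre from base corners
E
```

```text
(array([ 0.5256, -0.1117,  0.1603]), [np.float64(0.0025642799896717365), np.float64(0.0025642799896718753)])
(array([ 0.5458, -0.0547,  0.1555]), [np.float64(0.0007095621332773608), np.float64(0.0007095621332775331)])
(array([ 0.4484, -0.0006,  0.1109]), [np.float64(0.003493133610353775), np.float64(0.00349313361035377)])
(array([0.458 , 0.0081, 0.1692]), [np.float64(0.017468658105315022), np.float64(0.017468658105315067)])
(array([ 0.436 , -0.0117,  0.0555]), [np.float64(0.012367918302627586), np.float64(0.012367918302627763)])
bar [ 0.5411 -0.0566  0.177 ]
bar [ 0.525  -0.1104  0.177 ]
bar [ 0.533  -0.0835  0.177 ]
[[ 0.9521  0.3057 -0.0005]
 [ 0.3057 -0.9521  0.0011]
 [-0.0001 -0.0012 -1.    ]]
[ 3.1091 -0.4508  0.    ]
```

>>> move_arm(
  steps=[
    [40,-31,-5,0.05],
    [80,-62,-10,0.1],
    [125,-97,-15,0.15],
    [170,-132,-20,0.2],
    [215,-167,-25,0.26],
    [260,-202,-30,0.32],
    [305,-237,-35,0.38],
    [350,-272,-40,0.44],
    [395,-307,-45,0.5],
    [440,-342,-50,0.55],
    [488,-379,-56,0.6],
    [488,-379,-56,0.6],
    [488,-379,-56,0.6],
  ],
)

```text
clock: 1.78
position: [0.5397, -0.0852, 0.4603]
ee_rot: [3.108, -0.452, -0.001]
force: [-0.3, 0.3, -0.2]
width: 1.001
```

```bash
python3 - <<'E'
from h import *
im=arm.get_image("wrist");cv2.imwrite("pics/w1.png",im[:,:,::-1]); s=arm.observe();print(s)
E
```

```text
{'clock': 1.825, 'joints': array([ 0.2103,  0.2766, -0.1931,  1.67  ,  0.057 ,  1.2013, -1.8573]), 'dq': array([ 0.0151, -0.0057,  0.0078,  0.0037, -0.0039, -0.0012, -0.0025]), 'joint_efforts': array([ -1.4824, -54.6965,  -2.2613, -32.7134,  -0.116 ,  -0.1258,
        -0.0142]), 'position': array([ 0.5394, -0.086 ,  0.4604]), 'ee_rot': array([ 3.1078, -0.4541, -0.0014]), 'force': array([0.7081, 0.1193, 0.2332]), 'ft_torque': array([ 0.0315, -0.0112,  0.0233]), 'width': 1.0008401784658691}
```

View pics/w1.png

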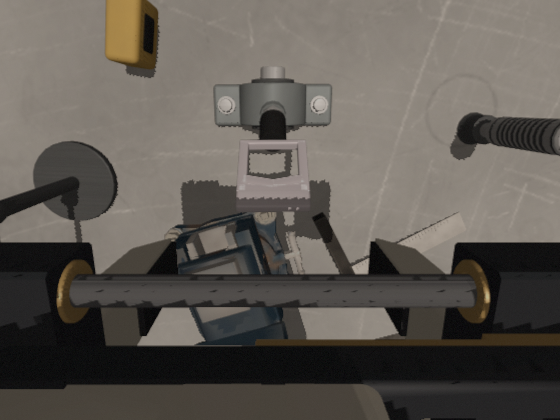

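```bash
cat >> h.py <<'E'
def intool(p):
    s=arm.observe();return R.from_rotvec(s['ee_rot']).as_matrix().T@(np.array(p)-s['position'])
E
python3 - <<'E'
from h import *
C=cam("wrist")
for p,z in [((237,197),.18),((310,197),.18),((237,208),.174),((309,208),.174),((227,105),.016),((320,105),.016),((214,85),.016),((331,85),.016),((216,126),.016),((330,126),.016)]:
    q=plane(C,p,z);print(p,q,intool(q))
# hook stand
print(proj(C,[.5925,.151,.165]))
im=cv2.imread("pics/w1.png");cv2.imwrite("pics/w1z.png",cv2.resize(im[50:230,200:350],(500,600),interpolation=cv2.INTER_CUBIC))
E
```

```text
(237, 197) [ 0.5515 -0.0616  0.18  ] [ 0.0048 -0.0271  0.2803]
(310, 197) [ 0.5357 -0.1143  0.18  ] [0.0047 0.0279 0.2804]
(237, 208) [ 0.5419 -0.0578  0.174 ] [-0.0055 -0.028   0.2864]
(309, 208) [ 0.5258 -0.1114  0.174 ] [-0.0056  0.028   0.2864]
(227, 105) [ 0.6243 -0.0567  0.016 ] [ 0.0733 -0.0528  0.4443]
(320, 105) [ 0.5937 -0.159   0.016 ] [0.0733 0.054  0.4444]
(214, 85) [ 0.6493 -0.0496  0.016 ] [ 0.0952 -0.0667  0.4442]
(331, 85) [ 0.6112 -0.1765  0.016 ] [0.0951 0.0658 0.4444]
(216, 126) [ 0.6057 -0.0369  0.016 ] [ 0.0498 -0.0664  0.4443]
(330, 126) [ 0.5675 -0.1642  0.016 ] [0.0497 0.0665 0.4444]
[-26.5248 218.5775]
```

View pics/w1z.png

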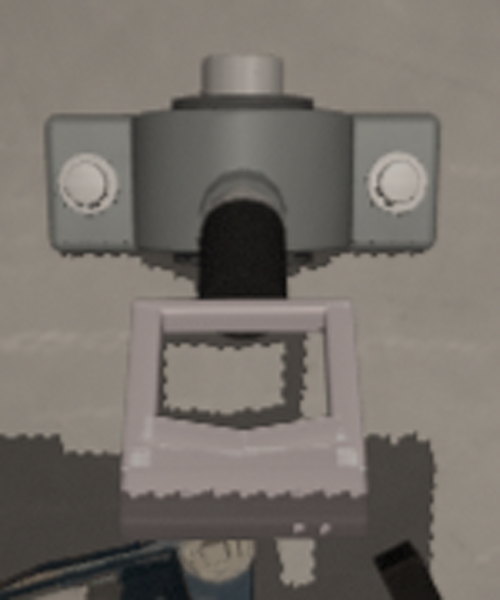

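>>> move_arm(
  steps=[
    [0,0,35,0],
    [0,0,70,0],
    [0,0,70,0],
    [0,0,70,0],
  ],
)

```text
clock: 2.33
position: [0.54, -0.0859, 0.392]
ee_rot: [3.108, -0.455, 0.002]
force: [0.6, 0.2, -0.1]
width: 1.0
```

```bash
python3 - <<'E'
from h import *
im=arm.get_image("wrist");cv2.imwrite("pics/w2.png",im[:,:,::-1]); s=arm.observe();print(s['position'],s['ee_rot'])
E
```

```text
[ 0.5402 -0.0856  0.3923] [ 3.1085 -0.4545  0.0034]
```

View pics/w2.png

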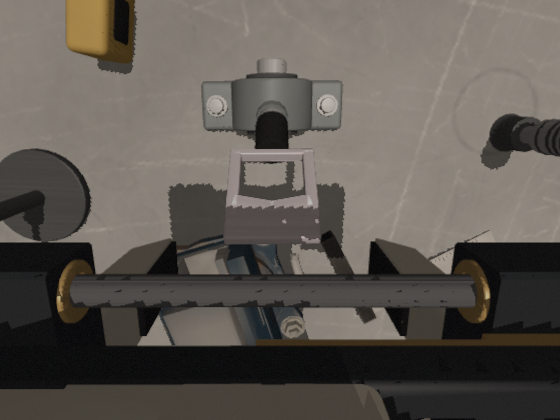

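```bash
python3 - <<'E'
from h import *
im=cv2.imread("pics/w2.png");cv2.imwrite("pics/w2z.png",cv2.resize(im[90:250,200:350],(750,800),interpolation=cv2.INTER_CUBIC)[200:])
E
```

```text
(no output)
```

View pics/w2z.png

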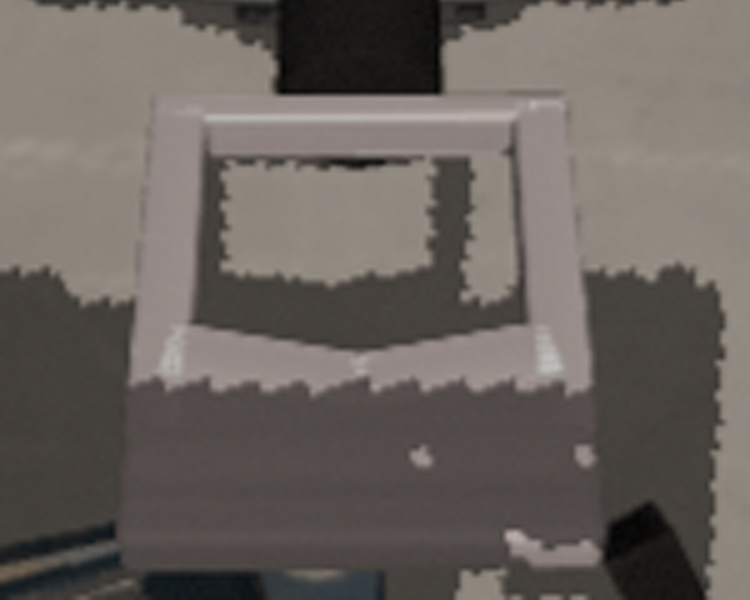

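```bash
python3 - <<'E'
from h import *
c=arm.camera_info("wrist")
def C(pos,rv):
    T=np.eye(4);T[:3,:3]=R.from_rotvec(rv).as_matrix();T[:3,3]=pos;return c['mtx'],T@c['T_tool_cam']
A=C([ 0.5395, -0.0856,  0.4604],[ 3.1078, -0.4541, -0.0014]);B=C([ 0.5401, -0.0857,  0.3922],[ 3.1078, -0.4541, -0.0014])
for a,b in [((236.3,210.5),(224.4,243.4)),((310,210.5),(320.6,243.4)),((240.5,139.4),(230.4,149)),((305.6,139.4),(313.6,149))]:
    p,e=tri([ray(A,a),ray(B,b)]);print(p,e,intool(p))
E
```

```text
[ 0.541  -0.0567  0.1768] [np.float64(0.00017188017936561547), np.float64(0.0001718801793657534)] [-0.008  -0.0279  0.2155]
[ 0.5236 -0.1109  0.1736] [np.float64(0.0003424753927133861), np.float64(0.0003424753927133792)] [-0.0092  0.029   0.2187]
[ 0.5903 -0.0738  0.1523] [np.float64(0.00023971746318714814), np.float64(0.00023971746318718028)] [ 0.0441 -0.0256  0.2401]
[ 0.5718 -0.1254  0.1214] [np.float64(0.00035690576161676735), np.float64(0.00035690576161679754)] [0.0411 0.0292 0.271 ]
```

>>> move_arm(
  steps=[
    [2,0,35,0],
    [2,0,69,0],
    [2,0,69,0],
    [2,0,69,0],
  ],
)

```text
clock: 2.88
position: [0.5426, -0.0857, 0.3236]
ee_rot: [-3.109, 0.453, -0.004]
force: [-0.8, -0.2, -0.8]
width: 1.001
```

>>> move_arm(
  steps=[
    [0,0,0,0],
    [0,0,0,0],
    [0,0,0,0],
    [0,0,0,0],
    [0,0,0,0],
  ],
  grip=50,
  grip_force=12,
)

```text
clock: 3.5
position: [0.5418, -0.0856, 0.3219]
ee_rot: [3.109, -0.453, 0.0]
force: [0.2, -0.0, 1.5]
width: 0.652
```

```bash
python3 - <<'E'
from h import *
im=arm.get_image("wrist");cv2.imwrite("pics/w3.png",im[:,:,::-1]); s=arm.observe();print(s['position'],s['force'],s['width']*91.8)
E
```

```text
[ 0.5418 -0.0856  0.3218] [-0.0674  0.8406  2.1516] 60.039056738123094
```

View pics/w3.png

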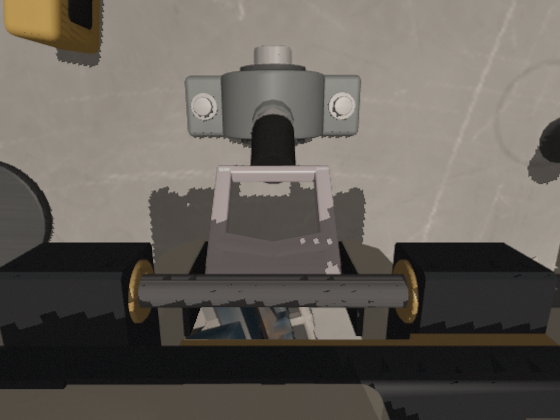

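>>> move_arm(
  steps=[
    [-5,0,-9,0],
    [-12,0,-21,0],
    [-20,0,-35,0],
    [-30,0,-52,0],
    [-30,0,-80,0],
    [-30,0,-80,0],
  ],
)

```text
clock: 4.3
position: [0.5132, -0.0768, 0.4047]
ee_rot: [-3.109, 0.453, -0.008]
force: [1.4, 0.7, -0.6]
width: 0.654
```

```bash
python3 - <<'E'
from h import *
im=arm.get_image("wrist");cv2.imwrite("pics/w4.png",im[:,:,::-1]); s=arm.observe();print(s['position'],s['force'],s['width']*91.8)
im=arm.get_image("scene");cv2.imwrite("pics/s4.png",cv2.resize(im[120:320,170:420,::-1],(750,600)))
E
```

```text
[ 0.5129 -0.0769  0.4032] [-1.3137 -0.9628 -1.4299] 59.93351342647468
```

View pics/w4.png

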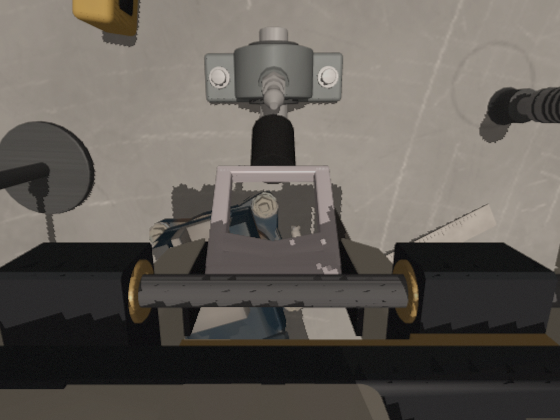

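View pics/s4.png

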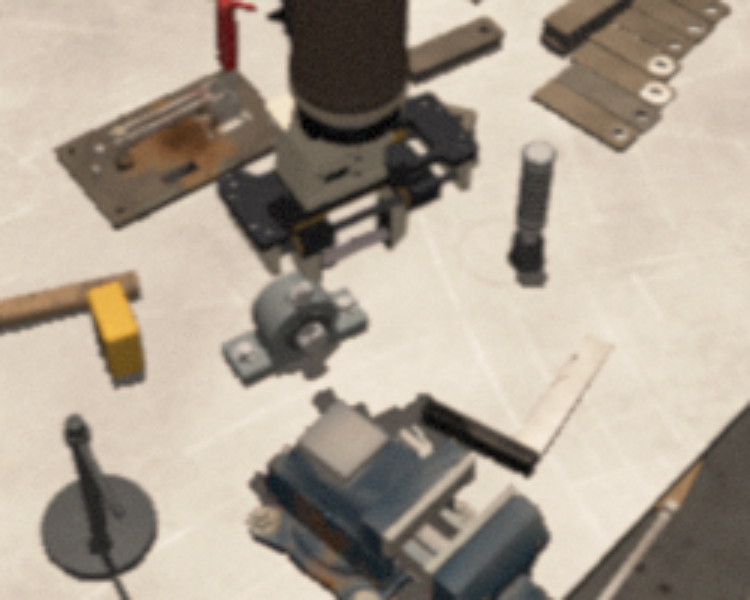

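>>> move_arm(
  steps=[
    [0,0,0,0],
    [0,0,0,0],
    [0,0,0,0],
    [0,0,0,0],
  ],
  grip=50,
  grip_force=3,
)

```text
clock: 4.9
position: [0.5131, -0.077, 0.4015]
ee_rot: [-3.109, 0.453, 0.001]
force: [-0.1, -0.2, -0.9]
width: 0.651
```

```bash
python3 - <<'E'
from h import *
im=arm.get_image("wrist");cv2.imwrite("pics/w5.png",im[:,:,::-1]); s=arm.observe();print(s['position'],s['force'],s['width']*91.8)
E
```

```text
[ 0.5131 -0.077   0.4016] [-0.5464  0.1411 -1.542 ] 59.52871401049271
```

View pics/w5.png

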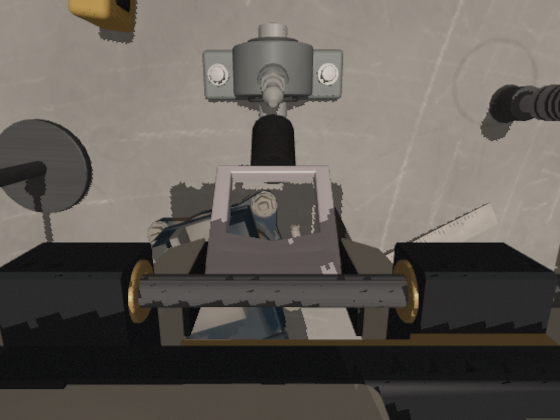

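```bash
python3 - <<'E'
from h import *
im=cv2.imread("pics/w5.png");cv2.imwrite("pics/w5z.png",cv2.resize(im[70:280,200:345],(552,800),interpolation=cv2.INTER_CUBIC)[200:])
C=cam("wrist");K,P=C
s=arm.observe();M=R.from_rotvec(s['ee_rot']).as_matrix()
# predict with cap at: grip point cap h=hg at grasp point, offset dx
for hg in (88,92,96):
  g=np.array([0,0,159.])
  n=np.array([-.5,0,-.866]);x=np.array([.866,0,-.5])
  def pt(h,dx,y=0): return s['position']+M@((g+(h-hg)*n+dx*x+np.array([0,y,0]))/1000)
  print(hg,[proj(C,pt(h,dx,y)) for h,dx,y in [(32,4.5,-30),(78,4.5,0),(37,4.5,0),(32,-4.5,30)]])
E
```

```text
88 [array([216.2696, 181.0361]), array([272.9139, 250.3065]), array([272.9055, 187.3503]), array([327.7151, 193.3542])]
92 [array([217.106 , 176.1229]), array([272.9129, 243.1525]), array([272.9048, 182.249 ]), array([326.9302, 188.422 ])]
96 [array([217.9181, 171.3529]), array([272.912 , 236.2489]), array([272.9042, 177.299 ]), array([326.1675, 183.6289])]
```

View pics/w5z.png

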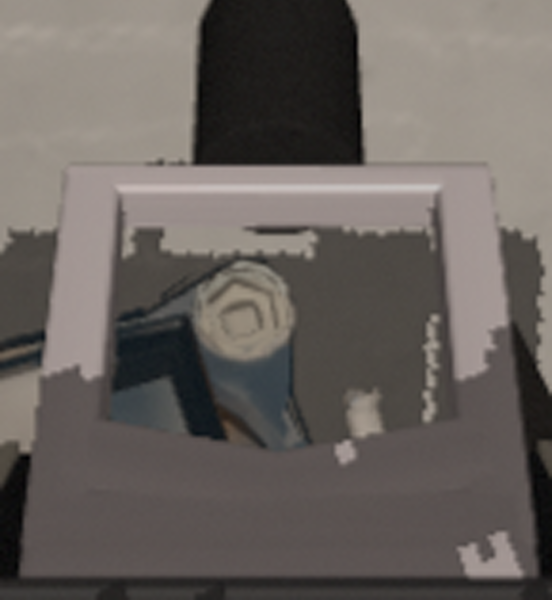

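```bash
cat > capfit.py <<'E'
from h import *
from scipy.optimize import least_squares
def capfit(obs,px=None,t0=.52):
    C=cam("wrist");s=arm.observe();M=R.from_rotvec(s['ee_rot']).as_matrix()
    def pt(p,h,dx,y):
        n=np.array([-np.sin(p[2]),0,-np.cos(p[2])]);x=np.array([np.cos(p[2]),0,-np.sin(p[2])])
        return s['position']+M@((np.array([p[0],p[3],159+p[1]])+(h-92)*n+dx*x+np.array([0,y,0]))/1000)
    f=lambda p:np.concatenate([proj(C,pt(p,*q))-uv for q,uv in obs])
    r=least_squares(f,[0,0,t0,0],loss='soft_l1');return r.x,r.fun,(lambda h,dx,y:pt(r.x,h,dx,y))
E
python3 - <<'E'
from capfit import *
p,f,pt=capfit([((32,4.5,-30),(217.5,165.8)),((32,4.5,30),(328.2,165.8)),((37,4.5,-22),(230.5,171.6)),((37,4.5,22),(315.5,171.6)),((78,4.5,0),(273.5,240.6)),((73,4.5,-22),(226.5,232.2)),((73,4.5,22),(319,232.2))])
print(p,f); print("slot",pt(78,0,0),pt(78,-4.5,0),pt(37,4.5,0),pt(0,0,0), intool(pt(78,0,0)))
E
```

```text
[-3.4465  9.2667  0.7213  0.0185] [-0.3316 -0.6064  0.5093 -0.6863  0.9392  0.8531 -1.0626  0.7951 -0.5402
  0.6021  0.054  -0.3513  0.3685 -0.4036]
slot [ 0.5186 -0.0787  0.2228] [ 0.5153 -0.0777  0.2198] [ 0.5477 -0.0874  0.195 ] [ 0.5679 -0.0934  0.1642] [0.0058 0.     0.1788]
```

```bash
python3 - <<'E'
from capfit import *
obs=[((32,4.5,-30),(217.5,165.8)),((32,4.5,30),(328.2,165.8)),((37,4.5,-22),(230.5,171.6)),((37,4.5,22),(315.5,171.6)),((78,4.5,0),(273.5,240.6)),((73,4.5,-22),(226.5,232.2)),((73,4.5,22),(319,232.2))]
C=cam("wrist");s=arm.observe();M=R.from_rotvec(s['ee_rot']).as_matrix()
for t in (.52,.6,.65,.7):
    def pt(p,h,dx,y):
        n=np.array([-np.sin(t),0,-np.cos(t)]);x=np.array([np.cos(t),0,-np.sin(t)])
        return s['position']+M@((np.array([p[0],p[2],159+p[1]])+(h-92)*n+dx*x+np.array([0,y,0]))/1000)
    f=lambda p:np.concatenate([proj(C,pt(p,*q))-uv for q,uv in obs])
    r=least_squares(f,[0,0,0]);print(t,r.x,r.cost,r.fun.round(1))
E
```

```text
0.52 [ 4.8953 -5.3846  0.0285] 66.58378199415627 [-2.3  3.2  2.5  3.1 -0.7  3.6  0.6  3.6 -0.5 -3.6 -3.7 -3.9  4.2 -4. ]
0.6 [1.5075 0.2317 0.027 ] 22.551677894992267 [-1.5  1.4  1.7  1.4 -0.   2.3 -0.1  2.2 -0.5 -1.7 -2.2 -2.3  2.6 -2.4]
0.65 [-0.5553  3.8625  0.0261] 8.89592486396545 [-1.   0.5  1.2  0.4  0.4  1.6 -0.5  1.6 -0.5 -0.6 -1.3 -1.4  1.7 -1.5]
0.7 [-2.5591  7.5399  0.0251] 3.2578589711155486 [-0.6 -0.3  0.8 -0.4  0.8  1.  -0.9  1.  -0.5  0.3 -0.4 -0.7  0.8 -0.7]
```

>>> move_arm(
  steps=[
    [-15,0,30,0],
    [-15,0,65,0],
    [-15,0,82,0],
    [-15,0,82,0],
    [-5,0,82,0],
    [5,0,82,0],
    [13,0,82,0],
    [20,0,82,0],
    [25,0,78,0],
    [30,0,74,0],
    [35,0,70,0],
    [40,0,67,0],
    [44,0,64,0],
    [48,0,62,0],
    [48,0,62,0],
  ],
)

```text
clock: 6.82
position: [0.5593, -0.0908, 0.3398]
ee_rot: [3.109, -0.453, 0.001]
force: [0.3, 0.2, -0.9]
width: 0.656
```

```bash
python3 - <<'E'
from h import *
im=arm.get_image("wrist");cv2.imwrite("pics/w6.png",im[:,:,::-1]); s=arm.observe();print(s['position'],s['force'],s['width']*91.8)
E
```

```text
[ 0.5591 -0.0907  0.3397] [ 0.6572  0.4862 -0.8385] 59.88427158081336
```

View pics/w6.png

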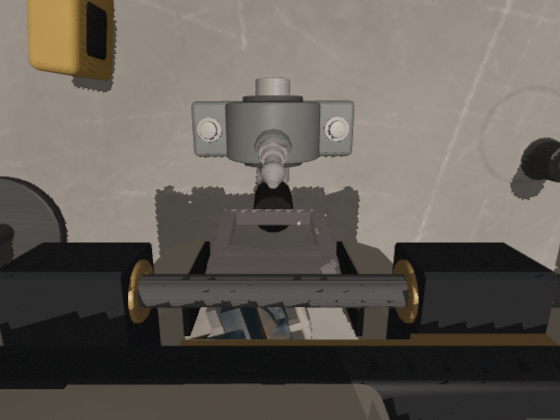

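```bash
python3 - <<'E'
from h import *
im=cv2.imread("pics/w6.png");cv2.imwrite("pics/w6z.png",cv2.resize(im[120:280,190:350],(800,800),interpolation=cv2.INTER_CUBIC)[200:])
E
```

```text
(no output)
```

View pics/w6z.png

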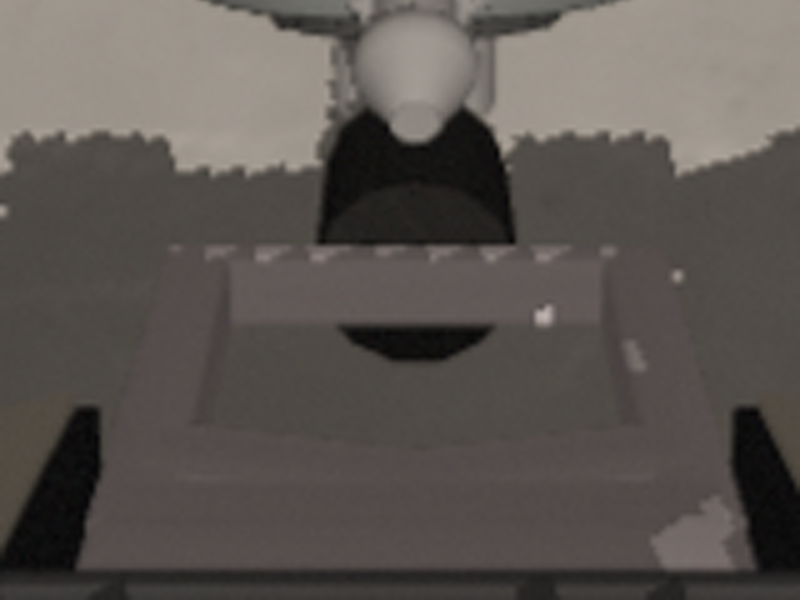

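```bash
python3 - <<'E'
from capfit import *
z=lambda u,v:(190+u/5-.4,160+v/5-.4)
obs=[((32,4.5,-30),z(160,247)),((32,4.5,30),z(672,247)),((37,4.5,-22),z(232,262)),((37,4.5,22),z(603,262)),((37,-4.5,-22),z(228,325)),((37,-4.5,22),z(607,325)),((78,4.5,0),z(418,447)),((73,4.5,-22),z(190,425)),((73,4.5,22),z(635,425))]
p,f,pt=capfit(obs,t0=.1)
print(p,f.round(1)); print("slot",pt(78,0,0),intool(pt(78,0,0)),pt(0,0,0))
C=cam("wrist");print("tip",plane(C,z(416,122),.107),intool(plane(C,z(416,122),.107)))
E
```

```text
[-2.9063  6.2054  0.1723 -0.0856] [ 0.7 -0.7 -0.7 -0.8 -1.1 -0.   0.4 -0.1  0.4  1.  -1.   1.  -0.5  0.7
  0.2 -0.3  1.1 -0.4]
slot [ 0.5587 -0.0905  0.1607] [-0.0005 -0.0001  0.179 ] [ 0.5715 -0.0943  0.0839]
tip [ 0.5827 -0.0977  0.107 ] [ 0.0246 -0.0001  0.2327]
```

```bash
python3 - <<'E'
from h import *
im=cv2.imread("pics/w5.png");cv2.imwrite("pics/w5n.png",cv2.resize(im[20:130,200:345],(790,600),interpolation=cv2.INTER_CUBIC))
E
```

```text
(no output)
```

View pics/w5n.png

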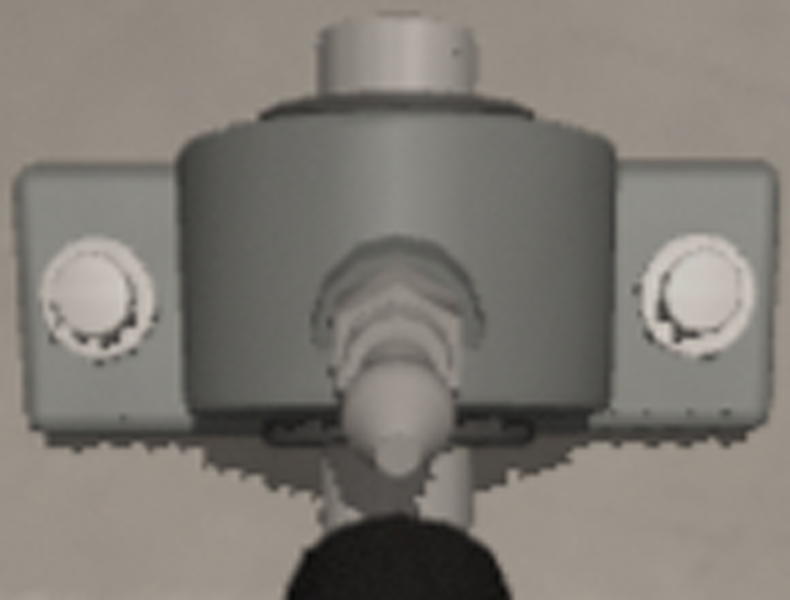

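```bash
python3 - <<'E'
from h import *
c=arm.camera_info("wrist")
def C(pos,rv=[3.1089,-.453,.0005]):
    T=np.eye(4);T[:3,:3]=R.from_rotvec(rv).as_matrix();T[:3,3]=pos;return c['mtx'],T@c['T_tool_cam']
A=C([.5131,-.077,.4016]);B=C([.5592,-.0908,.3398])
a=(273.3,103.9);b=(272.9,184);print(tri([ray(A,a),ray(B,b)]));print(plane(A,a,.107),plane(B,b,.107))
# base in w5
for p in [(20,162),(778,162),(35,428),(765,428),(90,292),(705,290)]:print(plane(A,(200+p[0]/5.45,20+p[1]/5.45),.016))
E
```

```text
(array([ 0.5826, -0.0978,  0.1059]), [np.float64(0.00011543709009681343), np.float64(0.00011543709009685418)])
[ 0.5825 -0.0979  0.107 ] [ 0.5828 -0.0978  0.107 ]
[ 0.6503 -0.049   0.016 ]
[ 0.6124 -0.1759  0.016 ]
[ 0.6075 -0.0367  0.016 ]
[ 0.5697 -0.1631  0.016 ]
[ 0.6266 -0.0537  0.016 ]
[ 0.5956 -0.1585  0.016 ]
```

>>> move_arm(
  steps=[
    [-15,0,-35,0],
    [-35,-15,-75,0],
    [-60,-45,-100,0.02],
    [-80,-80,-100,0.04],
    [-100,-115,-100,0.06],
    [-120,-150,-100,0.078],
    [-140,-185,-100,0.078],
    [-155,-220,-100,0.078],
    [-171,-251,-100,0.078],
    [-171,-251,-100,0.078],
    [-171,-251,-100,0.078],
  ],
  grip=50,
  grip_force=8,
)

```text
clock: 8.25
position: [0.4668, 0.1981, 0.4396]
ee_rot: [3.088, -0.574, 0.0]
force: [-0.5, -0.5, -1.3]
width: 0.652
```

```bash
python3 - <<'E'
from h import *
im=arm.get_image("wrist");cv2.imwrite("pics/w7.png",im[:,:,::-1]); s=arm.observe();print(s['position'],s['ee_rot'],s['force'],s['width']*91.8)
C=cam("wrist");print(proj(C,[.5925,.151,.165]),proj(C,[.5094,.1828,.158]))
im=arm.get_image("scene");cv2.imwrite("pics/s7.png",cv2.resize(im[120:320,120:370,::-1],(750,600)))
E
```

```text
[0.467  0.1976 0.4395] [ 3.0876 -0.5754  0.    ] [ 0.3878 -0.2059 -1.038 ] 60.02147093361182
[269.6519   4.2237] [270.4815 142.998 ]
```

View pics/w7.png

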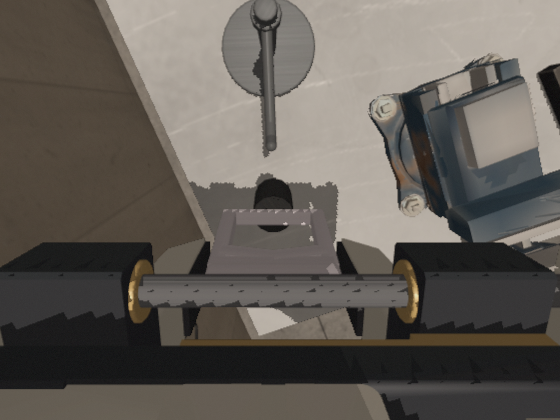

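View pics/s7.png

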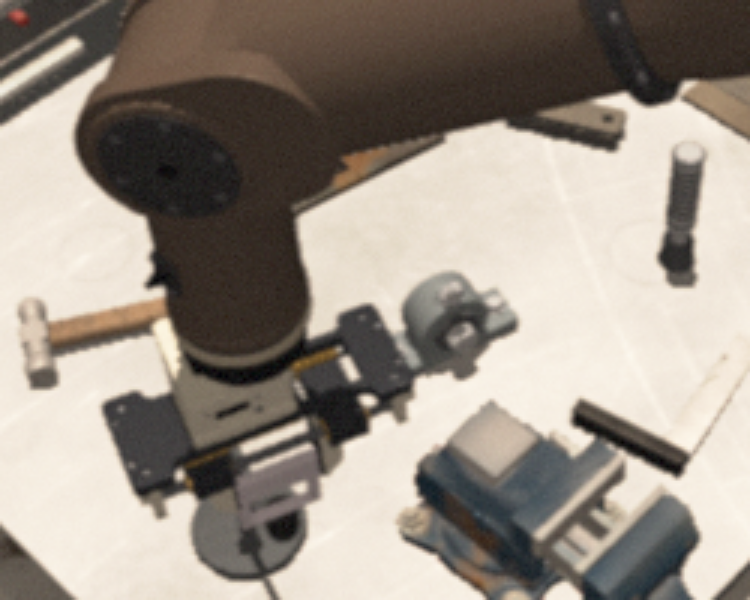

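```bash
python3 - <<'E'
from h import *
C=cam("wrist")
print(intool(plane(C,(271.5,147),.158)),intool(plane(C,(264,14),.165)),plane(C,(271.5,147),.158),plane(C,(264,14),.165))
E
```

```text
[ 0.042  -0.001   0.2816] [ 0.1282 -0.0056  0.2746] [0.5065 0.183  0.158 ] [0.5886 0.1563 0.165 ]
```

>>> move_arm(
  steps=[
    [0,-2,45,0],
    [0,-2,89,0],
    [0,-2,89,0],
    [0,-2,89,0],
    [10,-2,89,0],
    [25,-2,89,0],
    [40,-3,89,0],
    [55,-3,89,0],
    [70,-3,89,0],
    [83,-3,89,0],
    [83,-3,89,0],
    [83,-3,89,0],
  ],
)

```text
clock: 9.85
position: [0.5449, 0.1719, 0.3506]
ee_rot: [3.089, -0.573, -0.001]
force: [0.1, 0.2, -1.6]
width: 0.653
```

```bash
python3 - <<'E'
from h import *
im=arm.get_image("wrist");cv2.imwrite("pics/w8.png",im[:,:,::-1]); s=arm.observe();print(s['position'],s['ee_rot'],s['force'],s['width']*91.8)
im=arm.get_image("scene");cv2.imwrite("pics/s8.png",cv2.resize(im[220:340,120:270,::-1],(750,600)))
E
```

```text
[0.5448 0.172  0.3507] [ 3.089  -0.5725 -0.0008] [-0.3332 -0.6528 -0.5065] 59.89588080422924
```

View pics/w8.png

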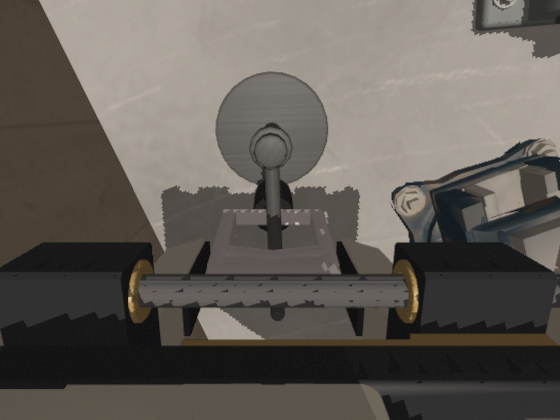

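View pics/s8.png

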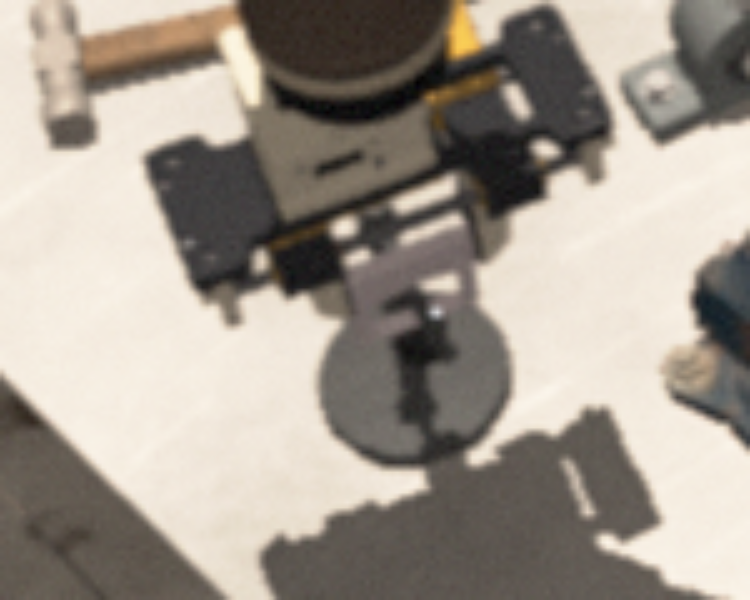

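>>> move_arm(
  steps=[
    [0,0,12,0],
    [0,0,20,0],
    [0,0,25,0],
    [0,0,25,0],
  ],
)

```text
clock: 10.45
position: [0.5455, 0.1714, 0.3256]
ee_rot: [3.088, -0.574, 0.001]
force: [0.5, -1.3, 3.4]
width: 0.653
```

>>> move_arm(
  steps=[
    [0,0,0,0],
    [0,0,0,0],
    [0,0,0,0],
    [0,0,0,0],
  ],
  grip=70,
)

```text
clock: 10.95
position: [0.5452, 0.1717, 0.3256]
ee_rot: [3.089, -0.574, -0.0]
force: [0.8, 0.3, 0.0]
width: 0.762
```

```bash
python3 - <<'E'
from h import *
im=arm.get_image("wrist");cv2.imwrite("pics/w9.png",im[:,:,::-1]); s=arm.observe();print(s['position'],s['ee_rot'],s['force'],s['width']*91.8)
im=arm.get_image("scene");cv2.imwrite("pics/s9.png",cv2.resize(im[220:340,120:270,::-1],(750,600)))
E
```

```text
[0.5453 0.1716 0.3257] [ 3.0888 -0.5736 -0.    ] [-0.3875  0.102   0.7595] 69.77280242139105
```

View pics/w9.png

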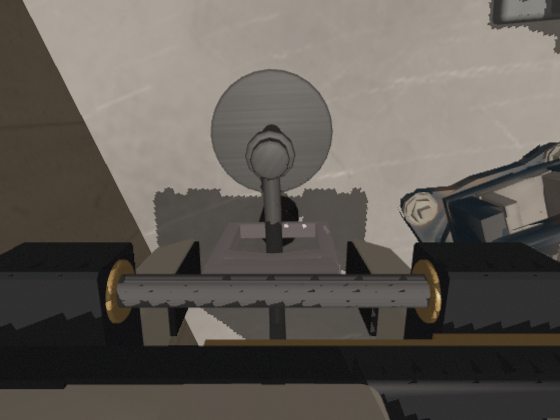

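View pics/s9.png

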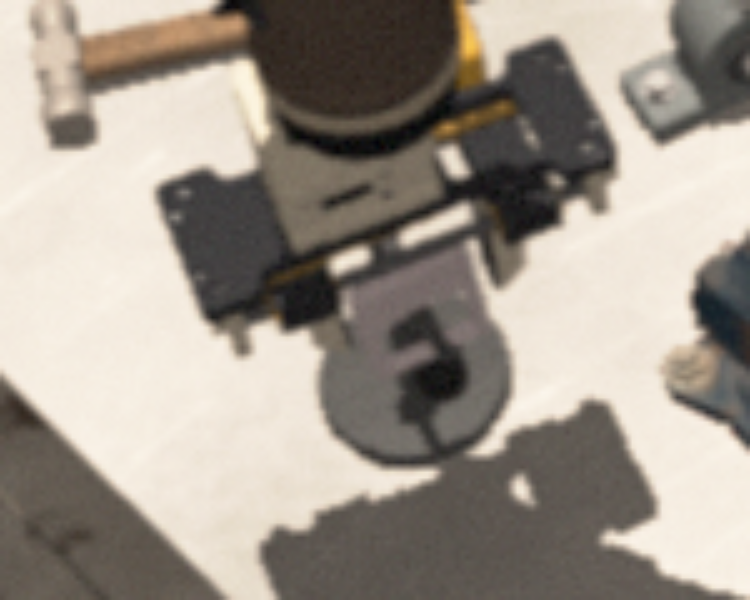

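>>> move_arm(
  steps=[
    [0,0,0,0],
    [0,0,-15,0],
    [0,0,-50,0],
    [0,0,-100,0],
    [10,40,-120,0],
    [25,90,-120,0],
    [42,140,-120,0],
    [60,190,-120,-0.02],
    [77,240,-120,-0.04],
    [94,290,-120,-0.06],
    [111,340,-120,-0.078],
    [128,390,-120,-0.078],
    [142,435,-120,-0.078],
    [154,477,-120,-0.078],
    [154,477,-120,-0.078],
    [154,477,-120,-0.078],
  ],
  grip=91.8,
)

```text
clock: 13.05
position: [0.5179, -0.3282, 0.4464]
ee_rot: [-3.108, 0.452, -0.001]
force: [0.1, 0.3, -0.4]
width: 0.999
```

```bash
python3 - <<'E'
from h import *
im=arm.get_image("wrist");cv2.imwrite("pics/w10.png",im[:,:,::-1]); s=arm.observe();print(s['position'],s['ee_rot'],s['force'],s['width']*91.8)
im=arm.get_image("scene");cv2.imwrite("pics/s10.png",cv2.resize(im[220:340,120:270,::-1],(750,600)))
E
```

```text
[ 0.5182 -0.3275  0.4464] [-3.1084  0.4502 -0.0013] [-0.4833 -0.0366 -0.9078] 91.86992948337945
```

View pics/w10.png

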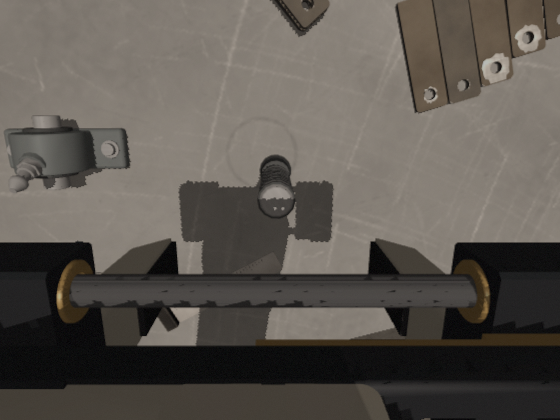

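View pics/s10.png

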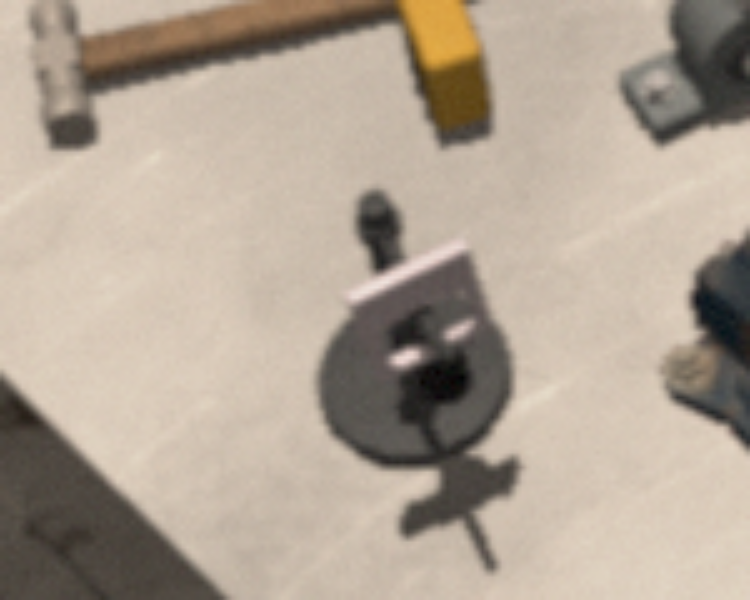

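```bash
python3 - <<'E'
from h import *
C=cam("wrist")
print(plane(C,(276.5,201),.151),intool(plane(C,(276.5,201),.151)),plane(C,(276,160),.04))
im=cv2.imread("pics/w10.png");cv2.imwrite("pics/w10z.png",cv2.resize(im[140:230,230:320],(600,600),interpolation=cv2.INTER_CUBIC))
E
```

```text
[ 0.5155 -0.3293  0.151 ] [-0.0022  0.0028  0.2953] [ 0.5323 -0.3346  0.04  ]
```

View pics/w10z.png

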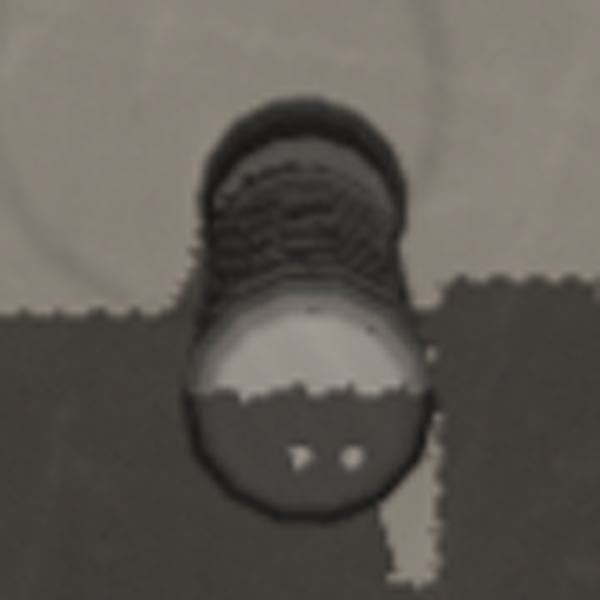

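>>> move_arm(
  steps=[
    [-2,3,45,0],
    [-2,3,95,0],
    [-2,3,140,0],
    [-2,3,175,0],
    [-2,3,175,0],
    [-2,3,175,0],
  ],
)

```text
clock: 13.9
position: [0.5159, -0.3308, 0.2724]
ee_rot: [3.109, -0.451, 0.003]
force: [0.3, 0.3, 0.7]
width: 0.997
```

>>> move_arm(
  steps=[
    [0,0,0,0],
    [0,0,0,0],
    [0,0,0,0],
    [0,0,0,0],
    [0,0,0,0],
    [0,0,0,0],
    [0,0,0,0],
  ],
  grip=20,
  grip_force=6,
)

```text
clock: 14.78
position: [0.5151, -0.331, 0.2707]
ee_rot: [-3.108, 0.453, 0.0]
force: [0.4, 0.9, -0.5]
width: 0.327
```

```bash
python3 - <<'E'
from h import *
im=arm.get_image("wrist");cv2.imwrite("pics/w11.png",im[:,:,::-1]); s=arm.observe();print(s['position'],s['ee_rot'],s['force'],s['width']*91.8)
E
```

```text
[ 0.5151 -0.3309  0.2707] [-3.1083  0.4525  0.0001] [0.1772 1.1989 0.6505] 29.816548082681095
```

View pics/w11.png

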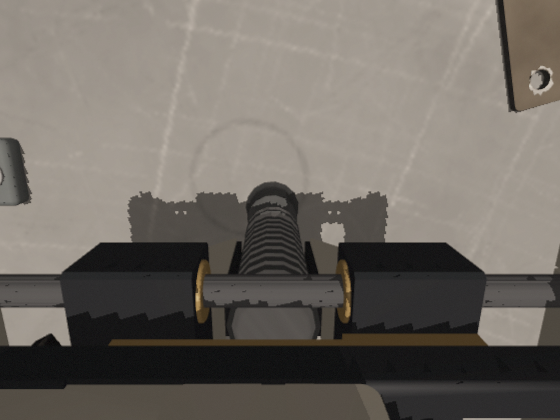

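>>> move_arm(
  steps=[
    [-6,0,0,0],
    [-12,0,-0.5,0],
    [-18,0,-0.5,0],
    [-24,0,-0.5,0],
    [-30,0,0,0],
    [-36,0,0.5,0],
    [-42,0,1.5,0],
    [-47,0,2.5,0],
    [-53,0,4.5,0],
    [-59,0,6,0],
    [-61,0,7,0],
    [-61,0,7,0],
  ],
)

```text
clock: 16.32
position: [0.4562, -0.3139, 0.2636]
ee_rot: [3.109, -0.453, -0.001]
force: [-0.7, 1.2, 2.7]
width: 0.326
```

```bash
python3 - <<'E'
from h import *
im=arm.get_image("wrist");cv2.imwrite("pics/w12.png",im[:,:,::-1]); s=arm.observe();print(s['position'],s['ee_rot'],s['force'],s['width']*91.8)
E
```

```text
[ 0.4565 -0.3139  0.2638] [ 3.1085 -0.4531  0.0001] [-0.9346  1.7705  1.9216] 30.571783097418326
```

View pics/w12.png

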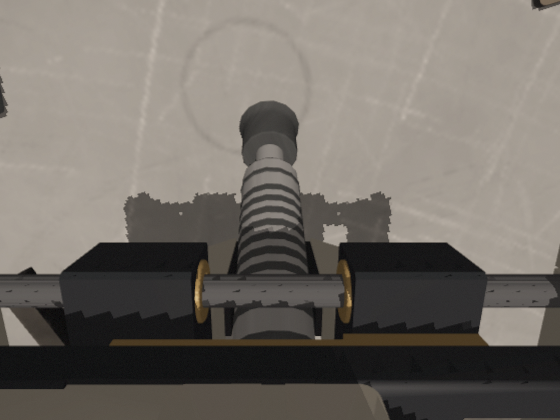

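>>> move_arm(
  steps=[
    [0,0,0,0],
    [0,0,-30,0],
    [0,0,-70,0],
    [0,0,-70,0],
    [0,0,-70,0],
  ],
  grip=20,
  grip_force=45,
)

```text
clock: 17.0
position: [0.456, -0.3137, 0.3327]
ee_rot: [-3.108, 0.453, 0.002]
force: [0.5, 0.8, -4.2]
width: 0.319
```

```bash
python3 - <<'E'
from h import *
im=arm.get_image("wrist");cv2.imwrite("pics/w13.png",im[:,:,::-1]); s=arm.observe();print(s['position'],s['ee_rot'],s['force'],s['width']*91.8)
cv2.imwrite("pics/w13z.png",cv2.resize(im[80:270,200:345,::-1],(610,800),interpolation=cv2.INTER_CUBIC)[:600])
C=cam("wrist");M=R.from_rotvec(s['ee_rot']).as_matrix()
a=np.linspace(0,2*np.pi,181)
for hg in (108,112,116):
 for t in np.radians([26,29,32,35]):
  n=np.array([-np.sin(t),0,-np.cos(t)]);x=np.array([np.cos(t),0,-np.sin(t)])
  def circ(h,r):
    P=[proj(C,s['position']+M@((np.array([0,0,159.])+(h-hg)*n+r*(np.cos(q)*x+np.sin(q)*np.array([0,1,0])))/1000)) for q in a]
    P=np.array(P);return P[:,1].min().round(1),P[:,1].max().round(1),P[:,0].min().round(1),P[:,0].max().round(1)
  print(hg,np.degrees(t).round(),"mouth",circ(0,20),"sleeve bottom",circ(52,15))
E
```

```text
[ 0.4559 -0.3136  0.3323] [-3.108   0.4528  0.0038] [ 0.0934  0.9618 -2.7692] 29.528214750086526
108 26.0 mouth (np.float64(114.7), np.float64(167.8), np.float64(242.4), np.float64(303.4)) sleeve bottom (np.float64(170.3), np.float64(213.1), np.float64(245.4), np.float64(300.4))
108 29.0 mouth (np.float64(107.1), np.float64(160.3), np.float64(241.9), np.float64(303.9)) sleeve bottom (np.float64(166.6), np.float64(208.4), np.float64(245.1), np.float64(300.7))
108 32.0 mouth (np.float64(99.5), np.float64(152.7), np.float64(241.3), np.float64(304.5)) sleeve bottom (np.float64(163.1), np.float64(203.8), np.float64(244.8), np.float64(301.0))
108 35.0 mouth (np.float64(91.9), np.float64(145.1), np.float64(240.7), np.float64(305.1)) sleeve bottom (np.float64(159.7), np.float64(199.3), np.float64(244.5), np.float64(301.3))
112 26.0 mouth (np.float64(111.8), np.float64(164.5), np.float64(242.8), np.float64(303.0)) sleeve bottom (np.float64(165.9), np.float64(208.4), np.float64(245.8), np.float64(300.0))
112 29.0 mouth (np.float64(103.9), np.float64(156.8), np.float64(242.3), np.float64(303.6)
[... 486 characters left out ...]
8.9), np.float64(161.3), np.float64(243.2), np.float64(302.7)) sleeve bottom (np.float64(161.6), np.float64(203.9), np.float64(246.2), np.float64(299.6))
116 29.0 mouth (np.float64(100.7), np.float64(153.3), np.float64(242.6), np.float64(303.2)) sleeve bottom (np.float64(157.3), np.float64(198.8), np.float64(245.9), np.float64(299.9))
116 32.0 mouth (np.float64(92.5), np.float64(145.4), np.float64(242.0), np.float64(303.7)) sleeve bottom (np.float64(153.1), np.float64(193.8), np.float64(245.6), np.float64(300.2))
116 35.0 mouth (np.float64(84.3), np.float64(137.3), np.float64(241.4), np.float64(304.4)) sleeve bottom (np.float64(149.0), np.float64(188.8), np.float64(245.2), np.float64(300.6))
```

View pics/w13z.png

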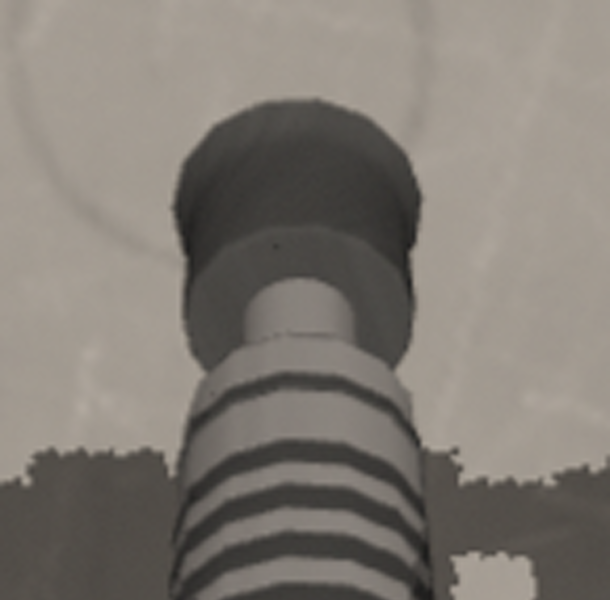

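```bash
python3 - <<'E'
from h import *
C=cam("wrist");s=arm.observe();M=R.from_rotvec(s['ee_rot']).as_matrix()
for tz in (252,257,262): 
  q=plane(C,(270.8,129.8),s['position'][2]-tz/1000);print(tz,intool(q))
tip=np.array([.5827,-.0978,.107]);print("tip in tool",intool(tip), 'yaw',np.arctan2(M[1,0],M[0,0]))
E
```

```text
252 [ 0.0559 -0.0013  0.2519]
257 [ 0.0556 -0.0014  0.2569]
262 [ 0.0554 -0.0014  0.2619]
tip in tool [ 0.0605 -0.2429  0.2252] yaw -0.28936714070479225
```

>>> move_arm(
  steps=[
    [-10,-20,-40,0],
    [-20,-60,-75,0],
    [-20,-110,-75,0],
    [-20,-160,-75,0],
    [-20,-205,-75,0],
    [-20,-230,-75,0],
    [-20,-242,-75,0],
    [-20,-242,-75,0],
    [-20,-242,-75,0],
  ],
)

```text
clock: 18.18
position: [0.506, -0.0776, 0.4083]
ee_rot: [3.108, -0.456, -0.001]
force: [-0.0, -0.4, -3.0]
width: 0.321
```

```bash
python3 - <<'E'
from h import *
im=arm.get_image("wrist");cv2.imwrite("pics/w14.png",im[:,:,::-1]); s=arm.observe();print(s['position'],s['ee_rot'],s['force'],s['width']*91.8)
cv2.imwrite("pics/w14z.png",cv2.resize(im[30:190,190:350,::-1],(600,600),interpolation=cv2.INTER_CUBIC))
im=arm.get_image("scene");cv2.imwrite("pics/s14.png",cv2.resize(im[170:290,200:350,::-1],(750,600),interpolation=cv2.INTER_CUBIC))
C=cam("wrist");print(proj(C,[.5827,-.0978,.107]),intool([.5827,-.0978,.107]))
E
```

```text
[ 0.5061 -0.0776  0.4084] [ 3.1076 -0.4561 -0.0009] [ 0.1796  0.0319 -3.9339] 29.34856451551114
[269.3008  94.561 ] [ 0.0793 -0.0027  0.3015]
```

View pics/w14z.png

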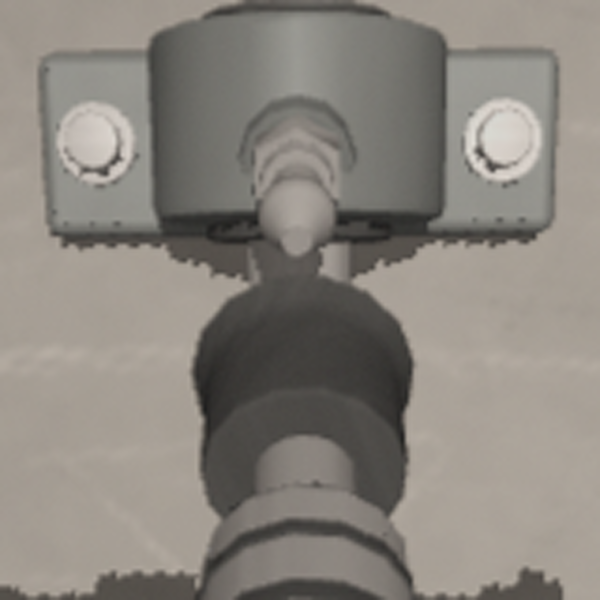

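View pics/s14.png

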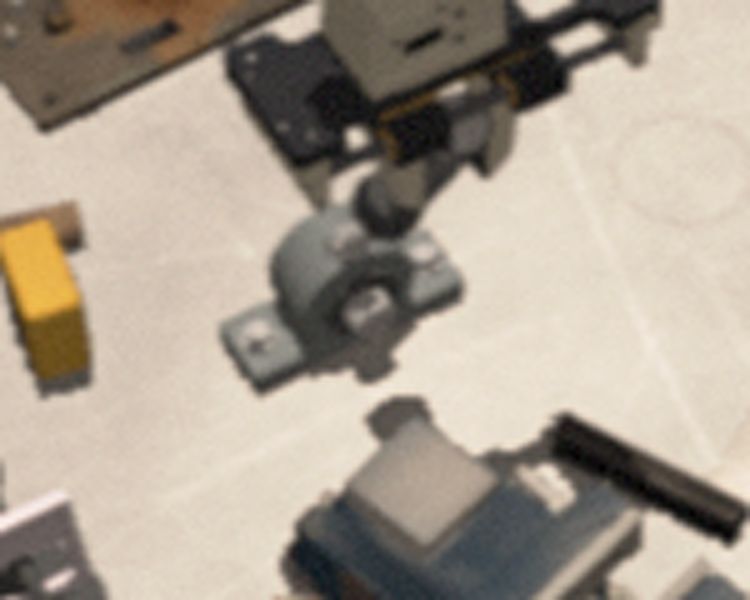

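>>> move_arm(
  steps=[
    [5,-1.8,12,0],
    [11,-1.8,22.5,0],
    [18.5,-1.8,35.5,0],
    [18.5,-1.8,35.5,0],
    [18.5,-1.8,35.5,0],
  ],
)

```text
clock: 18.9
position: [0.5247, -0.0796, 0.3731]
ee_rot: [-3.109, 0.453, 0.001]
force: [0.0, -0.0, -2.2]
width: 0.32
```

```bash
python3 - <<'E'
from h import *
im=arm.get_image("wrist");s=arm.observe();print(s['position'],s['ee_rot'],s['force'],s['width']*91.8)
cv2.imwrite("pics/w15z.png",cv2.resize(im[30:190,190:350,::-1],(600,600),interpolation=cv2.INTER_CUBIC))
print(intool([.5823,-.0985,.107]))
E
```

```text
[ 0.5247 -0.0796  0.3734] [-3.1088  0.4525 -0.0003] [-1.2076  0.0413 -3.4782] 29.42519092783153
[0.0606 0.0017 0.2664]
```

View pics/w15z.png

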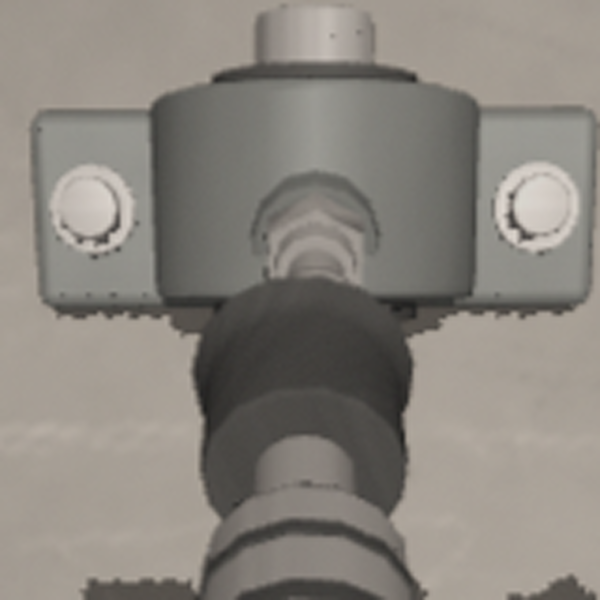

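>>> move_arm(
  steps=[
    [0,2.7,0,0],
    [0,2.7,0,0],
    [3,2.7,5.2,0],
    [6,2.7,10.4,0],
    [9,2.7,15.6,0],
    [9,2.7,15.6,0],
    [9,2.7,15.6,0],
  ],
)

```text
clock: 19.82
position: [0.5325, -0.0848, 0.3576]
ee_rot: [-3.109, 0.453, 0.0]
force: [-0.6, 0.2, -3.3]
width: 0.32
```

```bash
python3 - <<'E'
from h import *
im=arm.get_image("wrist");s=arm.observe();print(s['position'],s['ee_rot'],s['force'],s['ft_torque'],s['width']*91.8)
cv2.imwrite("pics/w16z.png",cv2.resize(im[30:190,190:350,::-1],(600,600),interpolation=cv2.INTER_CUBIC))
print(intool([.5823,-.0985,.107]))
E
```

```text
[ 0.5325 -0.0848  0.3577] [ 3.1088 -0.4527  0.0002] [ 0.8529 -0.1495 -3.047 ] [ 0.0775  0.1042 -0.0557] 29.42129760464102
[ 0.0516 -0.001   0.2507]
```

View pics/w16z.png

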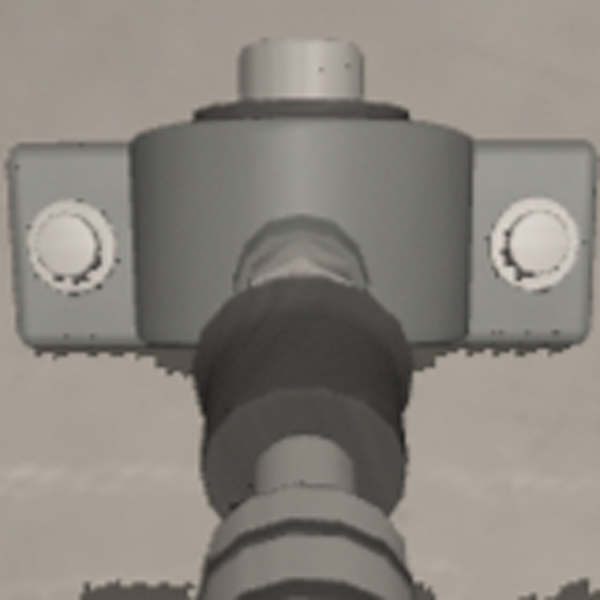

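>>> move_arm(
  steps=[
    [1.5,0,2.6,0],
    [3,0,5.2,0],
    [4.5,0,7.8,0],
    [6,0,10.4,0],
    [6,0,10.4,0],
    [6,0,10.4,0],
  ],
)

```text
clock: 20.62
position: [0.5384, -0.0869, 0.3461]
ee_rot: [3.109, -0.453, -0.0]
force: [6.8, -2.2, -16.2]
width: 0.32
```

```bash
python3 - <<'E'
from h import *
im=arm.get_image("wrist");s=arm.observe();print(s['position'],s['ee_rot'],s['force'],s['ft_torque'],s['width']*91.8)
cv2.imwrite("pics/w17z.png",cv2.resize(im[30:190,190:350,::-1],(600,600),interpolation=cv2.INTER_CUBIC))
print(intool([.5823,-.0985,.107]))
E
```

```text
[ 0.5384 -0.0869  0.346 ] [ 3.1086 -0.4532 -0.0006] [  6.6608  -1.0755 -17.3252] [-0.1594 -1.045  -0.0083] 29.352605265094834
[ 0.0454 -0.0014  0.239 ]
```

View pics/w17z.png

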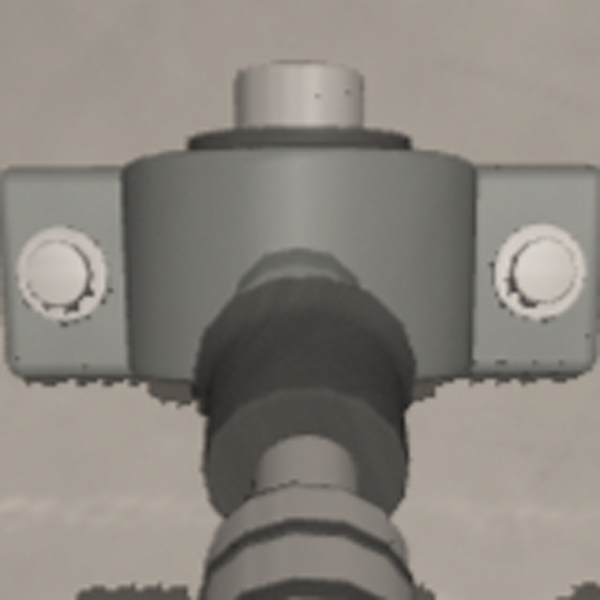

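>>> move_arm(
  steps=[
    [1.5,0,2.6,0],
    [3,0,5.2,0],
    [4.5,0,7.8,0],
    [6,0,10.4,0],
    [6,0,10.4,0],
    [6,0,10.4,0],
  ],
)

```text
clock: 21.42
position: [0.5435, -0.0882, 0.337]
ee_rot: [3.109, -0.453, -0.002]
force: [-6.6, -0.4, 4.8]
width: 0.319
```

```bash
python3 - <<'E'
from h import *
im=arm.get_image("wrist");s=arm.observe();print(s['position'],s['ee_rot'],s['force'],s['ft_torque'],s['width']*91.8)
cv2.imwrite("pics/w18z.png",cv2.resize(im[30:190,190:350,::-1],(600,600),interpolation=cv2.INTER_CUBIC))
print(intool([.5823,-.0985,.107]))
E
```

```text
[ 0.5435 -0.0882  0.337 ] [ 3.1086 -0.4527 -0.0017] [-5.9613  1.2376  5.2133] [ 0.1678  1.4407 -0.0275] 29.292354500486375
[ 0.0403 -0.0012  0.23  ]
```

View pics/w18z.png

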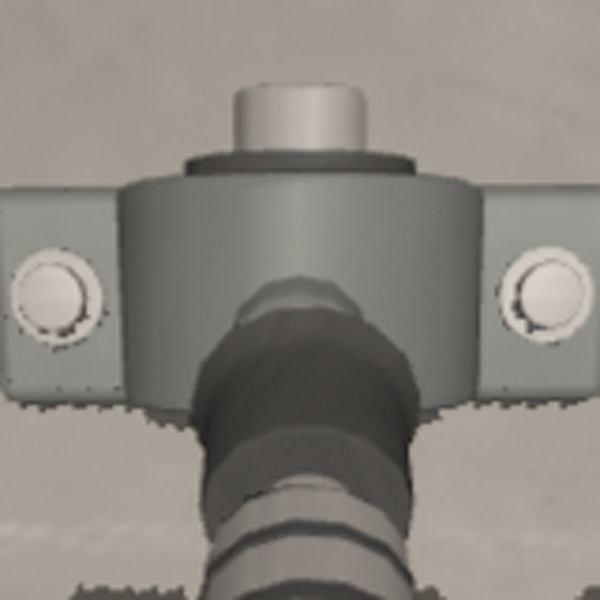

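>>> move_arm(
  steps=[
    [0.5,0,0.9,0],
    [0.5,0,0.9,0],
    [0.5,0,0.9,0],
    [0.5,0,0.9,0],
    [0.5,0,0.9,0],
    [0.5,0,0.9,0],
  ],
)

```text
clock: 22.22
position: [0.544, -0.0883, 0.3361]
ee_rot: [3.109, -0.453, -0.002]
force: [-6.3, 0.5, 4.9]
width: 0.316
```

```bash
python3 - <<'E'
from h import *
im=arm.get_image("wrist");s=arm.observe();print(s['clock'],s['position'],s['ee_rot'],s['force'],s['width']*91.8)
w=cv2.resize(im[30:190,190:350,::-1],(400,600),interpolation=cv2.INTER_CUBIC)
im=arm.get_image("scene");q=cv2.resize(im[160:360,160:360,::-1],(600,600),interpolation=cv2.INTER_CUBIC)
cv2.imwrite("pics/w19.png",q);cv2.imwrite("pics/w19w.png",w)
E
```

```text
22.275 [ 0.544  -0.0883  0.3361] [ 3.1086 -0.4528 -0.0018] [-5.1783  1.2242  4.4804] 29.225052810396555
```

View pics/w19.png

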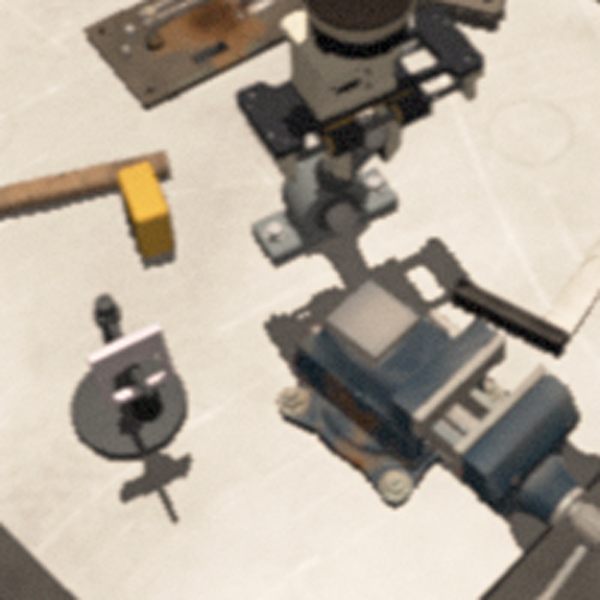

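View pics/w19w.png

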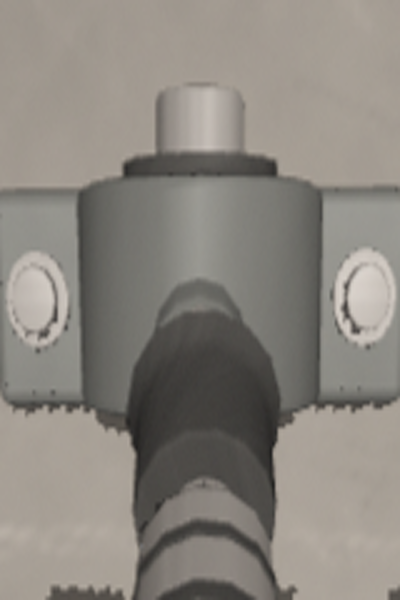

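```bash
python3 -c "
from cell import arm
print(arm.sign_off())"
```

```text
the job is handed in; nothing more can be done
None
```

The job is handed in at about 22 s of the 58 s allowed. `sign_off` gives no verdict, so what follows is my own checks.

**What I did**
- I gripped the dust cap by the side edges of its handle and pulled it off along the nipple's axis. It came away leaning about 40° in the fingers, so I pushed the cup lightly against the nipple head to bring it to about 10° off vertical. I then slid the slot over the hook and let go.
- The tool cannot tilt, so I gripped the greaser and dragged it against the table to lean it about 30° in the fingers. I then raised the grip force to 45 N and pressed it along the nipple's axis, through the snap and on against the spring.

**Last checks**
- **Cap:** the final scene picture shows it hanging on the hook by its slot.
- **Snap:** I inferred this rather than saw it. There was a pull of about 15 N towards the nipple, then a steady push back.
- **Push:** the outside force was about 9–10 N after allowing for the greaser's weight.
- **Spring:** geometry puts the sleeve about 12–13 mm in. Tool travel since the snap suggests a little less, about 10–11 mm. Both are over the 7 mm needed.
- **Alignment:** the greaser looked centred on the nipple to within about 1 mm, and its lean measured 28–31° against the nipple's 30°.
- **Bystanders:** the tape measure and try square show no movement in the picture. I did not check the strip stack closely, but the arm never went near it.

**Disagreement along the way:** my first estimate of the nipple tip, worked out from the leaning cap, was about 9 mm off. I replaced it with a direct measurement from two wrist pictures once the cap was off.

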